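# Plug the test probe into the square terminal and start the test

### The job

Lift the cordless test probe out of its rest, push its pin fully home and upright into the square terminal on the open chassis (the other two terminals are round), and let go so that it stays standing there. Then press the push button on the bench tester right down and let it come up again. Leave the yellow hand meter and the tall white can where they stand.

Things in the scene. Friction and masses are not known exactly. Their poses are not given: they have to be found in the camera images.
- probe: Cordless test probe, black, 116 mm long, about 60 g, upright in the middle hole of its rest. Origin: point of the pin, at the bottom; z up along the probe. Steel pin 7 mm diameter, 30 mm long with a 5 mm tapered point; flat shoulder disc 26 mm diameter (z 30 to 36 mm); round grip 18 mm diameter (z 36 to 116 mm).
- probe_tip (a point): The point of the probe's pin (same as the probe's origin).
- probe_grip (a point): On the probe's axis at the middle of the length to grip, 88 mm above the point of the pin and 28 mm below the top of the probe.
- probe_rest: Fixed aluminium block 70 x 110 x 40 mm (x, y, z), origin at the centre of its underside. The middle hole (10 mm wide, right through) holds the probe, its shoulder on the block's top. Two fixed short spare tips stand 37 mm either side along y, 18 mm above the block. Left or right side of the bench.
- chassis: Fixed open black case 240 x 280 x 50 mm (x, y, z), bar handle in front (-x, 40 mm out), green board inside with its top 20 mm above the bench, parts on it up to 54 mm above the bench. Origin: centre of its underside. Three terminals stand on the board in a row along y, 75 mm apart, 60 mm in front of the centre (-x); the square one may be in any of the three places.
- square_terminal: The square terminal, fixed: white block 36 x 36 x 32 mm on a black foot 46 x 46 x 10 mm, standing on the board; origin at the centre of its underside, 20 mm above the bench. A vertical hole runs down its middle, open at the top: 9.5 mm wide, 32 mm deep, with a 2 mm chamfer at the mouth.
- square_mouth (a point): Centre of the mouth of the square terminal's hole, level with the terminal's flat top, 62 mm above the bench; z up. When the probe is home its shoulder lies on this top and its point is 30 mm below.
- round_terminal_a: One of two identical round terminals, fixed: white cylinder 38 mm diameter on a round black foot 48 mm wide, as tall as the square one, also with a hole in the top. Origin at the centre of its underside. Not to be used.
- round_terminal_b: The other round terminal, same as the first.
- tester: Bench tester, fixed grey box 130 x 120 x 45 mm (x, y, z) with a dark display at its far end and one round push button near its front end; origin at the centre of its underside. It stands on the side of the bench where the probe rest is not.
- test_button_top (a point): Centre of the top face of the tester's push button: a round grey cap 30 mm wide, pressed straight down; moves with the cap.
- test_button (a joint): Travel of the push button in m: 0 up, 0.006 fully down; it springs back, about 5 N holds it fully down.
- multimeter: Yellow hand-held meter lying flat, 85 x 170 x 42 mm, loose; origin at the centre of its underside.
- cleaner_can: Tall white can with a cap, 52 mm diameter, 130 mm tall, standing, loose; origin at the centre of its underside.

How it is judged:
By the outcome, as a careful person would: the job done as asked, in the order asked, and still so for the second after the job is handed in, with the robot touching nothing.
It also fails if it takes over 48 s, if anything falls off the work surface, if the arm or the gripper's body presses on something with over 40 N, if the wrist force passes 120 N, or if a joint passes its speed limit or range.

### The arm

A 6-joint arm with a two-finger parallel gripper is mounted at the origin on the work surface. World frame = base frame: x ahead of the robot, y to its left, z up, the work surface at z = 0. Lengths are in m, angles in degrees, forces in N, time in s.
With the tool pointing down it reaches from about 0.375 to 0.9 m from the base axis. Payload 3.1 kg.
Tool frame: the origin (TCP) lies at the very end of the fingers, on their centre line; the grasp point (between the pads) lies 19 mm behind it (bot.tcp_to_grasp is the distance from the TCP to the grasp point, in m); z points along the fingers, y is the line along which they close (so a half turn about z gives the same grasp; the last joint's range is limited). The gripper opens to 87 mm and grips with 3 to 60 N. Pads are 19 mm wide; open, the fingers measure 117 mm over their backs; the gripper's body (75 mm by 190 mm) begins 51 mm behind the grasp point.
Start: joints at [55.835, 30.224, 82.088, -0, 67.689, -10.227], TCP at [0.254, 0.571, 0.223] pointing down, gripper open.
Joint ranges: [-176.69, 176.69], [-43.24, 126.21], [12.49, 139.97], [-82, 262], [0, 151.66], [-163.58, 163.58]. Speed limits (degrees/s): [159.86, 159.86, 180, 180, 180, 180].

### API

Orientations are given as a 3x3 rotation matrix whose columns are the frame's x, y, z axes.
In Python, from rig import telemetry, capture, camera_info, job, bot gives the robot as it stands. The module is installed in compiled form; this text tells all that it offers.
- The arm moves only by the tool carry_out, never from a script. Its argument "deltas" is a list that holds one entry, the list of rows, each a list of 7 numbers: the shift along the tool's x, y, z scaled (see below), then the turn, a rotation vector about the tool's x, y, z scaled (see below), then the closure, from -1 (fully open) to 1 (shut). In form: [[[dx, dy, dz, ax, ay, az, claw], ...]]. A call has exactly 10 rows; each row is the pose to reach, as a shift and turn from the pose commanded when the call began, along the tool's axes at that moment, turning the shorter way round; what a row does not reach only later rows make up. The controller multiplies each number of a shift by 15 cm and each number of a turn by 360 degrees. A row lasts 1/12 s, in which the tool goes at most 41.7 mm and 7.16 degrees, less where a joint would pass 70% of its speed; a pose out of reach is approached as far as the arm can. A call with a number of a shift or a turn outside -1 to 1 is refused whole. A call with a gripper value outside its range is refused whole. The fingers move at their own pace and stop on an object; the grip force is fixed at half the most. Time passes only in rows, so rows that repeat a pose let the fingers close, or fill a call up. It gives the time, the measured TCP pose, the force, the opening and the grip force at its end, in the units of the state.
- telemetry.read_state(): the state, without advancing time (a new reading comes with each control period).
- capture(name): name is "scene" or "top" or "wrist"; returns the picture (480x640x3 uint8, red, green, blue); there is no depth.
- camera_info(name): a dict with "mtx" (3x3 intrinsics, pixels), "cam_to_world" (4x4, takes a point from camera to world coordinates); the wrist camera has in their place "T_tool_cam" (4x4, takes a point from camera to tool coordinates, whose origin is the TCP and whose axes are the flange's). Camera axes: x right, y down, z forward; pixel columns grow to the right and rows downward; lengths in m; the calibration is good to about 2 mm. A picture is of the moment at which its call begins: read the wrist's pose just before it. camera_info takes no time and is no camera call.
- job.hand_in(): hands the job in; it is judged then, once.
The state is a dict: "time_s": time; "joint_positions": joint angles; "qvel": joint speeds; "tau": joint torques, N m; "position": TCP position; "tcp_rot": TCP orientation; "force": force on the tool from outside, world axes, zero at the start; "moment": the same for the moment, N m; "opening": opening from 0.0 (shut) to 1.0 (fully open); "grasp_force": force on a finger pad.
Only numpy, scipy, OpenCV 4.12 (cv2) and the standard library are available. Lean on these libraries where they do the work, as an engineer would, in place of code of your own. Each camera call takes 0.05 s, during which the arm holds its last target. There are 200 camera calls.

## Working session

There is one attempt and no reset: what is moved stays moved. The work goes in short steps, Python scripts to look and compute and a tool call to move; the robot and the scene stay as the last step left them, time stands still between calls to the robot, and variables do not carry over. Pictures are saved under pics/ and viewed, at most 10 in all, crops included, and the job is handed in when it is done.

Besides the shell and the picture viewer there is one more tool, called after "Request:" as a command line: name --argument value ..., lists and objects as JSON in quotes. carry_out: Moves the arm, as the interface text tells. Its arguments: {"type":"object","properties":{"deltas":{"type":"array","items":{"type":"array","items":{"type":"array","items":{"type":"number"}}}}},"required":["deltas"]}

```bash
mkdir -p pics; python3 - <<'E'
from rig import telemetry,capture,camera_info
import cv2,numpy as np
s=telemetry.read_state();print(s)
for n in ["scene","top"]:
    cv2.imwrite(f"pics/{n}0.png",capture(n)[:,:,::-1]);i=camera_info(n);print(np.round(i["mtx"],1).tolist(),np.round(i["cam_to_world"],3).tolist())
print(camera_info("wrist"))
E
```

```text
{'time_s': 0.0, 'joint_positions': array([ 5.58357630e+01,  3.02798148e+01,  8.21560941e+01,  3.68468014e-04,
        6.76884478e+01, -1.02257012e+01]), 'qvel': array([ 0.05159614,  0.0597555 ,  0.04311315, -0.05840688, -0.08892391,
        0.05145614]), 'tau': array([ 9.42626539e-04, -4.40043998e+01, -1.76588345e+01,  6.33749831e-02,
        5.83234895e-02, -1.50330470e-04]), 'position': array([0.25313841, 0.57064684, 0.22156415]), 'tcp_rot': array([[-9.13980027e-01,  4.05757332e-01, -1.22376487e-03],
       [ 4.05758989e-01,  9.13978353e-01, -1.79254080e-03],
       [ 3.91158033e-04, -2.13490008e-03, -9.99997645e-01]]), 'force': array([-0.66417561,  0.22154424,  0.01681351]), 'moment': array([-0.0357877 ,  0.01501339,  0.01556289]), 'grasp_force': 0.0, 'opening': 1.0018540172529253}
[[488.6, 0.0, 326.5], [0.0, 488.6, 238.7], [0.0, 0.0, 1.0]] [[0.223, 0.77, -0.597, 1.117], [0.975, -0.183, 0.127, -0.136], [-0.011, -0.611, -0.792, 0.837], [0.0, 0.0, 0.0, 1.0]]
[[537.9, 0.0, 319.3], [0.0, 537.9, 238.8], [0.0, 0.0, 1.0]] [[-0.023, -0.995, 0.094, 0.425], [-0.999, 0.025, 0.024, -0.013], [-0.026, -0.093, -0.995, 1.176], [0.0, 0.0, 0.0, 1.0]]
{'mtx': array([[355.75789381,   0.        , 319.39376687],
       [  0.        , 355.75789381, 241.71813173],
       [  0.        ,   0.        ,   1.        ]]), 'T_tool_cam': array([[-1.22753050e-03, -9.62271526e-01, -2.72088228e-01,
         7.50640853e-02],
       [ 9.99999075e-01, -1.02202334e-03, -8.97008322e-04,
         1.12345236e-03],
       [ 5.85085046e-04, -2.72089078e-01,  9.62271891e-01,
        -1.61548166e-01],
       [ 0.00000000e+00,  0.00000000e+00,  0.00000000e+00,
         1.00000000e+00]])}
```

View pics/top0.png

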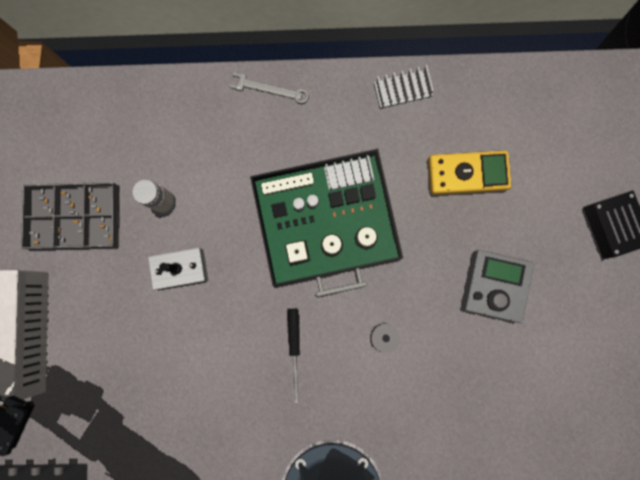

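View pics/scene0.png

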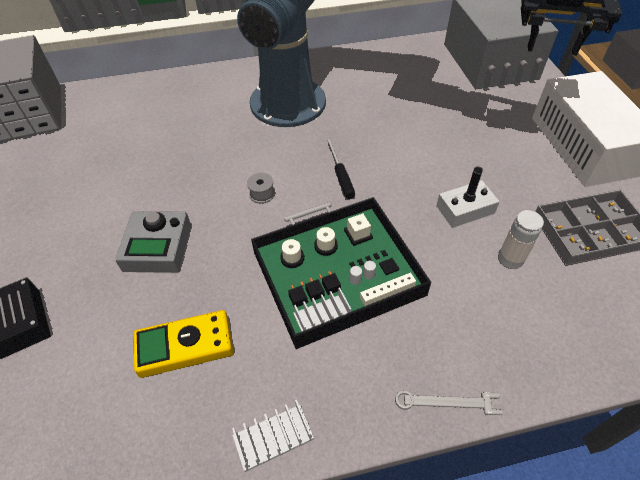

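Top view: probe rest is at about (177,269), with the probe head at (165,268). The square terminal is the leftmost, at (297,251), with round ones at (332,243) and (367,236). The tester button is at (498,300), the can at (150,190) and the meter at (470,172). In the scene view, the square is at (359,227), the probe top at (475,170) and the button at (153,220).

```bash
cat > h.py <<'E'
import cv2,numpy as np
from rig import telemetry,capture,camera_info,bot
def ray(n,uv,s=None):
    i=camera_info(n)
    if n=="wrist":
        T=np.eye(4);T[:3,:3]=s["tcp_rot"];T[:3,3]=s["position"];T=T@i["T_tool_cam"]
    else: T=i["cam_to_world"]
    d=T[:3,:3]@np.linalg.solve(i["mtx"],[uv[0],uv[1],1.]);return T[:3,3],d/np.linalg.norm(d)
def plane(r,z): return r[0]+r[1]*(z-r[0][2])/r[1][2]
def meet(*rs):
    A=[np.eye(3)-np.outer(d,d) for _,d in rs]
    p=np.linalg.solve(sum(A),sum(a@o for a,(o,_) in zip(A,rs)))
    return p,[float(np.linalg.norm(a@(p-o))) for a,(o,_) in zip(A,rs)]
def blobs(mask,box,amin=15):
    x0,y0,x1,y1=box;m=np.zeros_like(mask);m[y0:y1,x0:x1]=mask[y0:y1,x0:x1]
    n,l,st,c=cv2.connectedComponentsWithStats(m.astype(np.uint8))
    return [(c[k].round(1).tolist(),st[k].tolist()) for k in range(1,n) if st[k][4]>=amin]
E
python3 - <<'E'
from h import *
t=cv2.imread("pics/top0.png").astype(int);s=cv2.imread("pics/scene0.png").astype(int)
print("top white",blobs(t.min(2)>190,(275,220,390,270)))
print("scene white",blobs(s.min(2)>215,(270,205,380,270)))
print("top dark",blobs(t.max(2)<60,(140,240,215,300)))
print("scene dark",blobs(s.max(2)<60,(435,160,500,225)))
print("top rest",blobs(t.min(2)>150,(140,240,215,300)))
print("btn top",blobs(t.max(2)<95,(460,240,540,325)))
a=cv2.resize(cv2.imread("pics/top0.png")[235:325,140:220],None,fx=4,fy=4)
b=cv2.resize(cv2.imread("pics/top0.png")[245:325,455:540],None,fx=4,fy=4)
c=cv2.resize(cv2.imread("pics/scene0.png")[155:230,430:505],None,fx=4,fy=4)
d=cv2.resize(cv2.imread("pics/scene0.png")[200:280,110:200],None,fx=4,fy=4)
o=np.zeros((600,800,3),np.uint8)
for (im,x,y) in ((a,0,0),(b,400,0)): o[y:y+300,x:x+im.shape[1]]=im[:300]
for (im,x,y) in ((c,0,300),(d,400,300)): o[y:y+300,x:x+im.shape[1]]=im[:300]
cv2.imwrite("pics/crop.png",o)
E
```

```text
top white [([366.6, 236.0], [359, 229, 16, 16, 176]), ([331.5, 243.5], [324, 236, 16, 16, 180]), ([296.1, 251.2], [287, 243, 19, 18, 226])]
scene white [([358.7, 221.7], [348, 214, 22, 17, 195]), ([325.2, 234.0], [317, 228, 17, 13, 163]), ([290.5, 246.3], [282, 240, 18, 14, 176]), ([368.8, 266.0], [365, 262, 8, 8, 35])]
top dark [([170.0, 268.2], [158, 264, 23, 11, 172])]
scene dark [([472.9, 184.6], [464, 167, 18, 35, 288]), ([483.4, 192.4], [481, 190, 6, 5, 20]), ([454.4, 201.9], [452, 200, 6, 5, 20])]
top rest [([176.3, 268.1], [148, 248, 56, 41, 1373])]
btn top [([473.8, 290.1], [460, 251, 55, 73, 489]), ([503.4, 270.8], [481, 256, 45, 30, 430]), ([496.6, 300.1], [487, 289, 23, 23, 287]), ([477.4, 295.6], [473, 292, 10, 8, 70])]
```

View pics/crop.png

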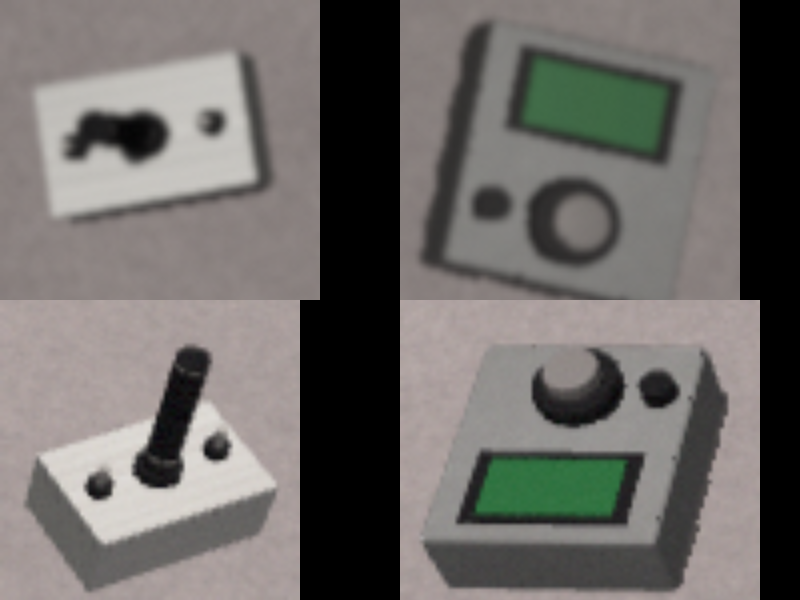

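The crops show, in full-image pixels:
- **Probe top:** about (163.3,266.8) top view, (478.3,169.3) scene view.
- **Shoulder:** (175.3,268.8) top view, (469.5,196.5) scene view.
- **Button cap:** (500.8,300) top view, (153,218) scene view.

```bash
python3 - <<'E'
from h import *
np.set_printoptions(precision=4,suppress=True)
for n,a,b in [("sq",(296.1,251.2),(358.7,221.7)),("rA",(331.5,243.5),(325.2,234)),("rB",(366.6,236),(290.5,246.3)),("ptop",(163.3,266.8),(478.3,169.3)),("shoulder",(175.3,268.8),(469.5,196.5)),("btn",(500.8,300),(153,218))]:
    print(n,*meet(ray("top",a),ray("scene",b)))
print("rest top centre",plane(ray("top",(176.3,268.1)),.04), plane(ray("top",(175.3,268.8)),.046), plane(ray("top",(163.3,266.8)),.126),"sq",plane(ray("top",(296.1,251.2)),.062))
E
```

```text
sq [0.5056 0.0621 0.0632] [0.00029419748227528406, 0.0002941974822753438]
rA [ 0.52   -0.0117  0.0618] [0.0003341114631357189, 0.00033411146313568367]
rB [ 0.5338 -0.0853  0.0611] [0.0001304018631226627, 0.00013040186312266933]
ptop [0.4771 0.3207 0.1257] [0.0009415583352310712, 0.0009415583352310457]
shoulder [0.4763 0.3214 0.0424] [0.0008934953726154851, 0.0008934953726156468]
btn [ 0.3956 -0.3526  0.0623] [0.0018007363588005887, 0.0018007363588006878]
rest top centre [0.4775 0.3191 0.04  ] [0.4758 0.3194 0.046 ] [0.4767 0.3197 0.126 ] sq [0.5057 0.0619 0.062 ]
```

Request:
carry_out --deltas '[[[-0.05, -0.02, 0, 0, 0, 0, -1], [-0.15, -0.07, 0, 0, 0, 0, -1], [-0.27, -0.12, 0, 0, 0, 0, -1], [-0.4, -0.18, 0, 0, 0, 0, -1], [-0.53, -0.24, 0, 0, 0, 0, -1], [-0.66, -0.3, 0, 0, 0, 0, -1], [-0.78, -0.35, 0, 0, 0, 0, -1], [-0.88, -0.4, 0, 0, 0, 0, -1], [-0.96, -0.43, 0, 0, 0, 0, -1], [-1, -0.45, 0, 0, 0, 0, -1]]]'

```text
time_s: 0.93
position: [0.3646, 0.4473, 0.2224]
tcp_rot: [[-0.913, 0.407, 0.0], [0.407, 0.913, -0.0], [-0.0, -0.0, -1.0]]
force: [1.2, 0.7, -0.8]
opening: 1.003
grasp_force: 0.0
```

Request:
carry_out --deltas '[[[-0.05, -0.02, 0, 0, 0, 0, -1], [-0.15, -0.07, 0, 0, 0, 0, -1], [-0.27, -0.12, 0, 0, 0, 0, -1], [-0.4, -0.18, 0, 0, 0, 0, -1], [-0.55, -0.24, 0, 0, 0, 0, -1], [-0.7, -0.32, 0, 0, 0, 0, -1], [-0.85, -0.38, 0, 0, 0, 0, -1], [-0.95, -0.42, 0, 0, 0, 0, -1], [-1, -0.45, 0, 0, 0, 0, -1], [-1, -0.45, 0, 0, 0, 0, -1]]]'

```text
time_s: 1.77
position: [0.4739, 0.3251, 0.2224]
tcp_rot: [[-0.913, 0.407, 0.0], [0.407, 0.913, -0.0], [-0.0, -0.0, -1.0]]
force: [0.5, 1.1, 0.3]
opening: 0.999
grasp_force: 0.0
```

```bash
python3 - <<'E'
from h import *
np.set_printoptions(precision=4,suppress=True)
s=telemetry.read_state();im=capture("wrist")
print(s["time_s"],s["position"],s["tcp_rot"],s["force"])
cv2.imwrite("pics/w1.png",im[:,:,::-1])
E
```

```text
1.7667 [0.4739 0.3251 0.2224] [[-0.9133  0.4074  0.0002]
 [ 0.4074  0.9133 -0.0002]
 [-0.0002 -0.0001 -1.    ]] [0.5427 1.1476 0.334 ]
```

View pics/w1.png

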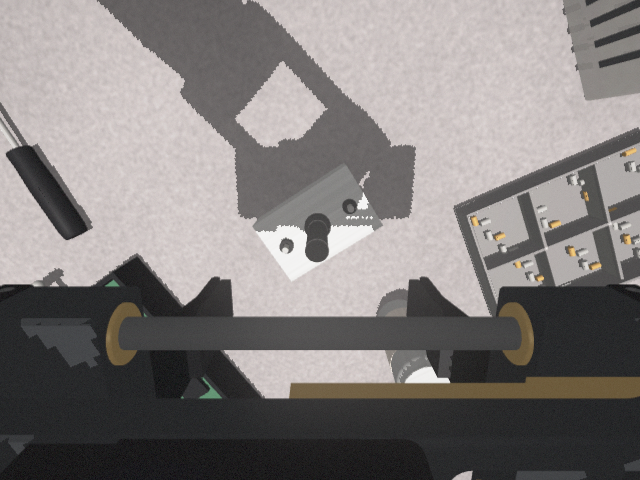

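Wrist view: the probe's top disc is at about (316.5,250), midway between the fingers (220 and 420), with its shoulder at about (317.5,225). The spare tips are at (286,246) and (349,206).

```bash
python3 - <<'E'
from h import *
np.set_printoptions(precision=4,suppress=True)
s=telemetry.read_state();im=cv2.imread("pics/w1.png").astype(int)
print(blobs(im.max(2)<75,(295,200,340,275)))
m=(im.max(2)<45).astype(np.uint8);
for y in range(205,268,4):
    x=np.where(im[y,290:345].max(1)<80)[0]+290; print(y,x.min() if len(x) else 0,x.max() if len(x) else 0,end="; ")
print()
rt=ray("wrist",(316.5,250),s)
print("top@.126",plane(rt,.126),"meet",meet(rt,ray("top",(163.3,266.8)),ray("scene",(478.3,169.3))))
print("spares@.058",plane(ray("wrist",(286,246),s),.058),plane(ray("wrist",(349,206),s),.058))
E
```

```text
[([316.8, 225.4], [305, 214, 25, 26, 381])]
205 343 344; 209 343 344; 213 0 0; 217 308 326; 221 306 328; 225 305 329; 229 305 328; 233 307 327; 237 308 325; 241 307 326; 245 308 325; 249 306 327; 253 307 326; 257 308 324; 261 316 316; 265 0 0; 
top@.126 [0.4763 0.323  0.126 ] meet (array([0.4767, 0.3218, 0.1243]), [0.0010043886250307515, 0.001528658848482024, 0.0007720625505704543])
spares@.058 [0.4796 0.2889 0.058 ] [0.4685 0.3589 0.058 ]
```

Request:
carry_out --deltas '[[[-0.02, -0.01, 0.05, 0, 0, 0, -1], [-0.026, -0.015, 0.15, 0, 0, 0, -1], [-0.026, -0.015, 0.28, 0, 0, 0, -1], [-0.026, -0.015, 0.42, 0, 0, 0, -1], [-0.026, -0.015, 0.56, 0, 0, 0, -1], [-0.026, -0.015, 0.7, 0, 0, 0, -1], [-0.026, -0.015, 0.82, 0, 0, 0, -1], [-0.026, -0.015, 0.91, 0, 0, 0, -1], [-0.026, -0.015, 0.956, 0, 0, 0, -1], [-0.026, -0.015, 0.956, 0, 0, 0, -1]]]'

```text
time_s: 2.65
position: [0.4736, 0.3227, 0.0772]
tcp_rot: [[-0.915, 0.404, -0.004], [0.404, 0.915, -0.002], [0.003, -0.003, -1.0]]
force: [-0.2, 0.1, 0.0]
opening: 1.0
grasp_force: 0.0
```

Request:
carry_out --deltas '[[[0, 0, 0, 0, 0, 0, 0], [0, 0, 0, 0, 0, 0, 0.2], [0, 0, 0, 0, 0, 0, 0.4], [0, 0, 0, 0, 0, 0, 0.6], [0, 0, 0, 0, 0, 0, 0.8], [0, 0, 0, 0, 0, 0, 1], [0, 0, 0, 0, 0, 0, 1], [0, 0, 0, 0, 0, 0, 1], [0, 0, 0, 0, 0, 0, 1], [0, 0, 0, 0, 0, 0, 1]]]'

```text
time_s: 3.48
position: [0.4756, 0.3224, 0.0791]
tcp_rot: [[-0.914, 0.406, -0.0], [0.406, 0.914, -0.0], [0.0, -0.0, -1.0]]
force: [0.5, 0.3, -0.3]
opening: 0.327
grasp_force: 0.0
```

Request:
carry_out --deltas '[[[0, 0, 0, 0, 0, 0, 1], [0, 0, 0, 0, 0, 0, 1], [0, 0, 0, 0, 0, 0, 1], [0, 0, 0, 0, 0, 0, 1], [0, 0, 0, 0, 0, 0, 1], [0, 0, 0, 0, 0, 0, 1], [0, 0, 0, 0, 0, 0, 1], [0, 0, 0, 0, 0, 0, 1], [0, 0, 0, 0, 0, 0, 1], [0, 0, 0, 0, 0, 0, 1]]]'

```text
time_s: 4.32
position: [0.4756, 0.3225, 0.0792]
tcp_rot: [[-0.914, 0.406, 0.0], [0.406, 0.914, 0.0], [-0.0, 0.0, -1.0]]
force: [-0.5, -0.2, -0.3]
opening: 0.197
grasp_force: 30.0
```

Request:
carry_out --deltas '[[[0, 0, -0.02, 0, 0, 0, 1], [0, 0, -0.06, 0, 0, 0, 1], [0, 0, -0.12, 0, 0, 0, 1], [0, 0, -0.2, 0, 0, 0, 1], [0, 0, -0.3, 0, 0, 0, 1], [0, 0, -0.4, 0, 0, 0, 1], [0, 0, -0.5, 0, 0, 0, 1], [0, 0, -0.57, 0, 0, 0, 1], [0, 0, -0.6, 0, 0, 0, 1], [0, 0, -0.6, 0, 0, 0, 1]]]'

```text
time_s: 5.15
position: [0.4764, 0.3228, 0.1708]
tcp_rot: [[-0.914, 0.406, 0.003], [0.406, 0.914, 0.001], [-0.002, 0.002, -1.0]]
force: [-0.3, 1.2, -0.7]
opening: 0.203
grasp_force: 30.0
```

```bash
python3 - <<'E'
from h import *
np.set_printoptions(precision=4,suppress=True)
s=telemetry.read_state()
print(s["time_s"],s["position"],s["grasp_force"])
d=s["tcp_rot"].T@(np.array([.5056,.062,.17])-s["position"]);print(d,d/.15)
E
```

```text
5.15 [0.4764 0.3228 0.1708] 29.999105175957084
[-0.1325 -0.2266  0.0006] [-0.8834 -1.5105  0.0038]
```

Request:
carry_out --deltas '[[[-0.02, -0.03, 0, 0, 0, 0, 1], [-0.06, -0.1, 0, 0, 0, 0, 1], [-0.11, -0.19, 0, 0, 0, 0, 1], [-0.17, -0.29, 0, 0, 0, 0, 1], [-0.23, -0.39, 0, 0, 0, 0, 1], [-0.29, -0.49, 0, 0, 0, 0, 1], [-0.34, -0.58, 0, 0, 0, 0, 1], [-0.39, -0.66, 0, 0, 0, 0, 1], [-0.42, -0.72, 0, 0, 0, 0, 1], [-0.44, -0.75, 0, 0, 0, 0, 1]]]'

```text
time_s: 5.98
position: [0.4896, 0.1909, 0.1684]
tcp_rot: [[-0.913, 0.407, -0.002], [0.407, 0.913, -0.001], [0.002, -0.002, -1.0]]
force: [0.2, 0.3, -0.8]
opening: 0.199
grasp_force: 30.0
```

Request:
carry_out --deltas '[[[-0.02, -0.03, 0, 0, 0, 0, 1], [-0.06, -0.1, 0, 0, 0, 0, 1], [-0.11, -0.19, 0, 0, 0, 0, 1], [-0.18, -0.3, 0, 0, 0, 0, 1], [-0.25, -0.42, 0, 0, 0, 0, 1], [-0.32, -0.54, 0, 0, 0, 0, 1], [-0.38, -0.64, 0, 0, 0, 0, 1], [-0.42, -0.72, 0, 0, 0, 0, 1], [-0.44, -0.76, 0, 0, 0, 0, 1], [-0.44, -0.76, 0, 0, 0, 0, 1]]]'

```text
time_s: 6.82
position: [0.5046, 0.0606, 0.1691]
tcp_rot: [[-0.913, 0.407, 0.0], [0.407, 0.913, -0.0], [-0.0, -0.0, -1.0]]
force: [-0.4, -0.0, -0.3]
opening: 0.201
grasp_force: 30.0
```

```bash
python3 - <<'E'
from h import *
np.set_printoptions(precision=4,suppress=True)
s=telemetry.read_state();im=capture("wrist");t=capture("top");c=capture("scene")
import pickle;pickle.dump(s,open("s2.pkl","wb"))
for n,i in(("w2",im),("t2",t),("c2",c)): cv2.imwrite(f"pics/{n}.png",i[:,:,::-1])
print(s["time_s"],s["position"],s["tcp_rot"],s["grasp_force"])
o=np.zeros((600,800,3),np.uint8)
o[:480,:400]=cv2.resize(im[120:360,220:420,::-1],None,fx=2,fy=2)
o[:400,400:800]=cv2.resize(c[150:250,310:410,::-1],None,fx=4,fy=4)
o[400:600,400:800]=cv2.resize(t[225:275,260:360,::-1],None,fx=4,fy=4)
cv2.imwrite("pics/crop2.png",o)
E
```

```text
6.8167 [0.5046 0.0606 0.1691] [[-0.9133  0.4072  0.0001]
 [ 0.4072  0.9133 -0.0002]
 [-0.0002 -0.0002 -1.    ]] 29.99863446224481
```

View pics/crop2.png

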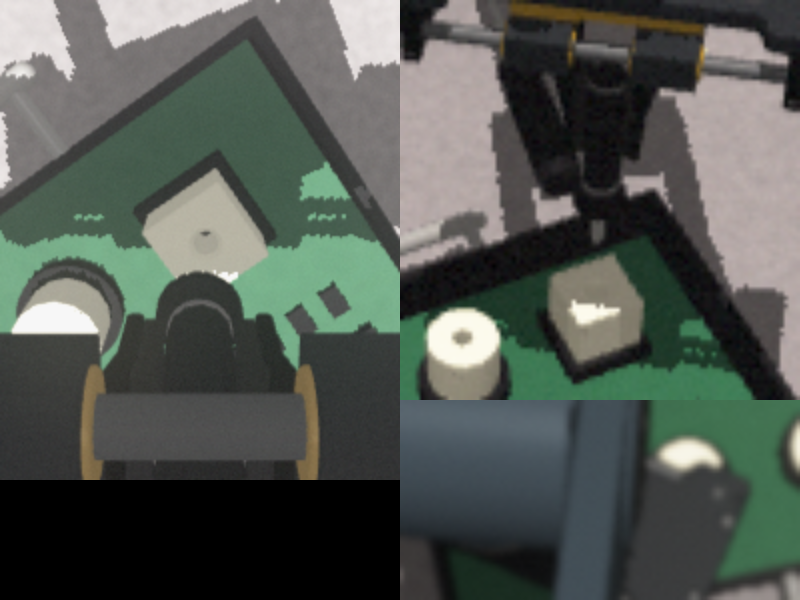

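Wrist view: the hole is at about (322.5,240), the shoulder disc is centred on column 319.75 and its far edge is at row 256. Scene view: the pin point is at about (359.2,210.7), above the square terminal.

```bash
python3 - <<'E'
from h import *
import pickle
np.set_printoptions(precision=4,suppress=True)
s=pickle.load(open("s2.pkl","rb"));R=s["tcp_rot"];p=s["position"]
w=cv2.imread("pics/w2.png");c=cv2.imread("pics/c2.png")
print("hole wrist",plane(ray("wrist",(322.5,240),s),.062))
print("hole wrist+scene0",meet(ray("wrist",(322.5,240),s),ray("scene",(358.7,221.7))),"w+top",meet(ray("wrist",(322.5,240),s),ray("top",(296.1,251.2))))
for z in(.130,.136):
    e=plane(ray("wrist",(319.75,256),s),z); print("shoulder c",z,e+R[:,0]*.013, "tool-rel",R.T@(e+R[:,0]*.013-p))
for z in(.095,.1,.105): print("tip scene",z,plane(ray("scene",(359.2,210.7)),z))
print("shoulder scene",plane(ray("scene",(360.5,198.7)),.130))
g=cv2.cvtColor(c,cv2.COLOR_BGR2GRAY)[196:216,350:370];print(g)
g=cv2.cvtColor(w,cv2.COLOR_BGR2GRAY)[232:248,314:332];print(g)
E
```

```text
hole wrist [0.5055 0.0638 0.062 ]
hole wrist+scene0 (array([0.5052, 0.0632, 0.0623]), [0.0006499846186317799, 0.0006499846186317612]) w+top (array([0.5065, 0.0628, 0.0561]), [0.0006316365604040255, 0.0006316365604039614])
shoulder c 0.13 [0.4844 0.0708 0.13  ] tool-rel [0.0225 0.0011 0.0391]
shoulder c 0.136 [0.4827 0.0716 0.136 ] tool-rel [0.0245 0.0011 0.0331]
tip scene 0.095 [0.5034 0.0627 0.095 ]
tip scene 0.1 [0.5076 0.0614 0.1   ]
tip scene 0.105 [0.5117 0.06   0.105 ]
shoulder scene [0.5031 0.0639 0.13  ]
[[ 17  19  14  20  19  39  60  24  10  13  17  16  14  41  48  42 110 162
  164 165]
 [ 18  16  14  19  20  23  49  60  48  42  39  34  62  62  34  19  94 167
  166 166]
 [ 28  41  67  31  19  19  26  38  53  52  52  51  44  34  17  25  71 163
  111  87]
 [153 157 157  51  14  15  14  22  26  26  26  24  26  16  15  16  29  74
   42  26]
 [168 169 168  55  11  13  10  19  16  15  11  19  17  21  16  13  15  20
   22  19]
 [163 166 165  87  19  14  20  13  20  15  21  18  16  14  18  12  14  14
   15  15]
 [166 169 171 161  50   9  10  16  13  14  19  16  21  20  22  18  13  2
[... 1619 characters left out ...]
161 160 172 172 176 180]
 [178 172 170 165 160 164 163 163 164 165 164 164 164 162 168 171 170 180]
 [176 171 171 163 162 164 163 164 165 165 162 164 162 163 163 170 173 178]
 [175 172 171 158 163 164 164 165 164 162 162 163 163 162 163 172 174 178]
 [178 175 170 163 162 162 164 161 163 164 164 163 165 163 161 173 172 177]
 [176 174 173 167 161 163 165 165 162 164 164 165 164 163 165 174 174 178]
 [178 175 174 171 163 164 164 165 166 166 164 163 163 164 169 171 175 177]
 [180 175 174 175 167 165 163 165 164 164 164 163 164 169 174 174 175 179]
 [179 178 174 175 174 168 166 164 162 163 165 169 170 175 174 175 176 177]
 [180 177 174 176 176 176 174 174 170 172 178 175 175 176 172 176 179 179]]
```

Request:
carry_out --deltas '[[[0.01, 0.005, 0, 0, 0, 0, 1], [0.02, 0.01, 0.01, 0, 0, 0, 1], [0.02, 0.01, 0.03, 0, 0, 0, 1], [0.02, 0.01, 0.06, 0, 0, 0, 1], [0.02, 0.01, 0.09, 0, 0, 0, 1], [0.02, 0.01, 0.12, 0, 0, 0, 1], [0.02, 0.01, 0.145, 0, 0, 0, 1], [0.02, 0.01, 0.16, 0, 0, 0, 1], [0.02, 0.01, 0.167, 0, 0, 0, 1], [0.02, 0.01, 0.167, 0, 0, 0, 1]]]'

```text
time_s: 7.8
position: [0.5021, 0.0644, 0.1437]
tcp_rot: [[-0.914, 0.406, -0.001], [0.406, 0.914, 0.0], [0.001, -0.0, -1.0]]
force: [-0.0, -0.1, -0.5]
opening: 0.2
grasp_force: 30.0
```

```bash
python3 - <<'E'
from h import *
import pickle
np.set_printoptions(precision=4,suppress=True)
s=telemetry.read_state();w=capture("wrist");c=capture("scene");pickle.dump(s,open("s3.pkl","wb"))
for n,i in(("w3",w),("c3",c)): cv2.imwrite(f"pics/{n}.png",i[:,:,::-1])
print(s["position"],s["force"])
i=camera_info("scene");W=np.linalg.inv(i["cam_to_world"])
def pj(p): q=i["mtx"]@(W[:3,:3]@p+W[:3,3]);return q[:2]/q[2]
p=s["position"]
for dz in (.069,.039,.033): print("pred axis",dz,pj(p-[0,0,dz]))
print("pred hole",pj(np.array([.5056,.0621,.062])),"scene-only sq",plane(ray("scene",(358.7,221.7)),.062))
o=np.zeros((600,800,3),np.uint8)
o[:480,:400]=cv2.resize(w[120:360,220:420,::-1],None,fx=2,fy=2)
o[:600,400:800]=cv2.resize(c[180:240,340:380,::-1],None,fx=10,fy=10,interpolation=cv2.INTER_NEAREST)
cv2.imwrite("pics/crop3.png",o)
E
```

```text
[0.5021 0.0644 0.1437] [-0.0101 -0.1046 -0.5089]
pred axis 0.069 [359.4318 216.5948]
pred axis 0.039 [360.0641 206.8538]
pred axis 0.033 [360.1943 204.8482]
pred hole [358.524  222.0671] scene-only sq [0.5047 0.0627 0.062 ]
```

View pics/crop3.png

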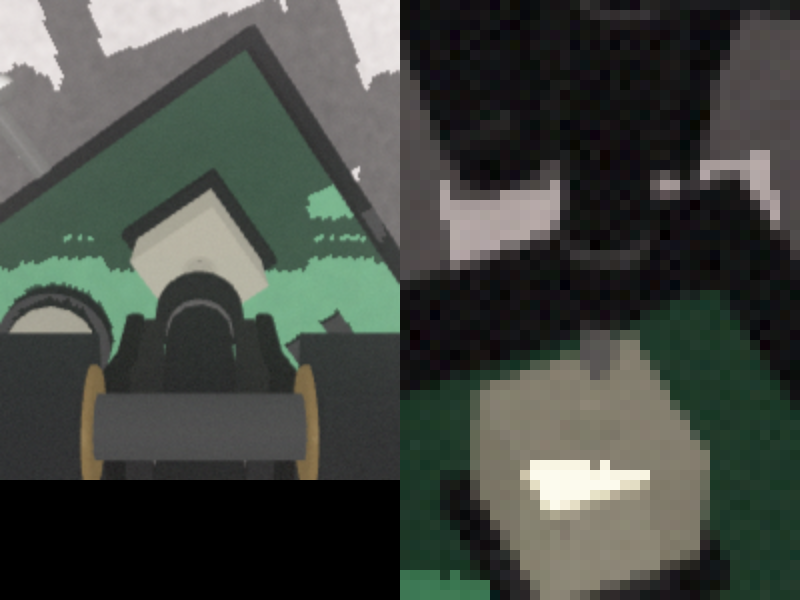

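Wrist: the hole's upper rim is just visible at about column 319.5, and the shoulder disc is also centred there, so tool y is aligned. Scene: the pin tip at (359.2,217.3) sits just above the hole's line, which is (358.7,222) on the top face.

```bash
python3 - <<'E'
from h import *
import pickle
np.set_printoptions(precision=4,suppress=True,linewidth=200)
s=pickle.load(open("s3.pkl","rb"));R=s["tcp_rot"];p=s["position"]
g=cv2.cvtColor(cv2.imread("pics/w3.png"),cv2.COLOR_BGR2GRAY);print(g[244:262,308:332])
for r in (254,255,256):
    e=plane(ray("wrist",(319.5,r),s),p[2]-.039);print(r,"shoulder c tool",R.T@(e-p)-[.013,0,0])
for r in (248,250,252,254): print(r,"surface pt tool",R.T@(plane(ray("wrist",(319.5,r),s),.062)-p))
E
```

```text
[[180 181 179 181 181 179 179 179 181 183 181 178 181 178 181 179 182 181 178 181 179 178 179 178]
 [180 178 180 181 179 179 180 180 178 181 179 178 179 180 181 181 179 180 179 179 181 180 182 180]
 [176 179 179 180 181 180 179 179 182 179 180 178 180 180 180 179 179 181 180 180 179 178 183 179]
 [180 180 180 180 178 180 178 180 180 179 180 181 181 183 180 180 181 181 181 181 178 180 180 179]
 [178 180 180 181 181 180 179 180 175 175 173 173 171 173 173 178 180 181 180 180 180 180 179 178]
 [180 179 180 179 177 180 177 172 172 170 170 168 169 167 170 170 174 179 180 178 178 182 178 181]
 [179 181 180 179 178 175 168 172 168 167 160 142 147 165 166 169 170 172 175 178 177 182 181 182]
 [180 179 179 177 176 170 170 168 164 165 165 160 160 165 166 166 167 166 174 177 179 180 180 180]
 [179 179 178 180 171 169 166 163 163 164 164 166 167 164 163 164 165 168 169 174 178 179 177 178]
 [178 179 175 174 172 170 162 165 166 165 164 165 163 162 163 164 161 167 173 171 177 179 179 179]
 [180 179 179 171 170 170 162 163 162 164 163 165 166 161 164 166 165 162 170 172 175 178 179 181]
 [178 180 1
[... 298 characters left out ...]
6  51  52  55  52  50  52  49  53  48  50  50  49  52  46  49  55  51  65  87 120 157]
 [ 71  48  46  51  52  48  57  53  54  53  54  53  49  53  50  49  53  52  53  55  53  52  63  90]
 [ 48  52  51  51  52  52  55  56  53  52  53  52  53  52  50  48  52  54  53  53  54  49  47  54]
 [ 51  50  52  50  50  52  46  50  52  55  54  49  52  51  50  53  50  55  56  52  54  52  52  49]]
254 shoulder c tool [-0.0022  0.001   0.039 ]
255 shoulder c tool [-0.0028  0.001   0.039 ]
256 shoulder c tool [-0.0034  0.001   0.039 ]
248 surface pt tool [0.0016 0.001  0.0817]
250 surface pt tool [0.0001 0.001  0.0817]
252 surface pt tool [-0.0014  0.001   0.0817]
254 surface pt tool [-0.0029  0.001   0.0817]
```

Request:
carry_out --deltas '[[[0, 0, 0.015, 0, 0, 0, 1], [0, 0, 0.035, 0, 0, 0, 1], [0, 0, 0.06, 0, 0, 0, 1], [0, 0, 0.085, 0, 0, 0, 1], [0, 0, 0.11, 0, 0, 0, 1], [0, 0, 0.135, 0, 0, 0, 1], [0, 0, 0.16, 0, 0, 0, 1], [0, 0, 0.185, 0, 0, 0, 1], [0, 0, 0.2, 0, 0, 0, 1], [0, 0, 0.2, 0, 0, 0, 1]]]'

```text
time_s: 8.73
position: [0.5025, 0.0644, 0.1136]
tcp_rot: [[-0.914, 0.406, 0.0], [0.406, 0.914, -0.0], [-0.0, -0.0, -1.0]]
force: [1.9, -0.0, -1.0]
opening: 0.202
grasp_force: 30.0
```

Request:
carry_out --deltas '[[[0, 0, 0.015, 0, 0, 0, 1], [0, 0, 0.03, 0, 0, 0, 1], [0, 0, 0.045, 0, 0, 0, 1], [0, 0, 0.055, 0, 0, 0, 1], [0, 0, 0.065, 0, 0, 0, 1], [0, 0, 0.072, 0, 0, 0, 1], [0, 0, 0.078, 0, 0, 0, 1], [0, 0, 0.083, 0, 0, 0, 1], [0, 0, 0.087, 0, 0, 0, 1], [0, 0, 0.087, 0, 0, 0, 1]]]'

```text
time_s: 9.57
position: [0.5025, 0.0644, 0.101]
tcp_rot: [[-0.914, 0.406, 0.001], [0.406, 0.914, -0.0], [-0.001, 0.0, -1.0]]
force: [2.1, -0.3, 0.4]
opening: 0.198
grasp_force: 30.0
```

Request:
carry_out --deltas '[[[0, 0, 0.001, 0, 0, 0, 1], [0, 0, 0.002, 0, 0, 0, 1], [0, 0, 0.004, 0, 0, 0, 1], [0, 0, 0.005, 0, 0, 0, 1], [0, 0, 0.006, 0, 0, 0, 1], [0, 0, 0.008, 0, 0, 0, 1], [0, 0, 0.009, 0, 0, 0, 1], [0, 0, 0.01, 0, 0, 0, 1], [0, 0, 0.01, 0, 0, 0, 1], [0, 0, 0.01, 0, 0, 0, 1]]]'

```text
time_s: 10.4
position: [0.5027, 0.0644, 0.101]
tcp_rot: [[-0.914, 0.406, 0.001], [0.406, 0.914, -0.0], [-0.001, 0.0, -1.0]]
force: [-0.7, -1.0, 11.8]
opening: 0.198
grasp_force: 30.0
```

Request:
carry_out --deltas '[[[0, 0, 0.005, 0, 0, 0, 1], [0, 0, 0.003, 0, 0, 0, 0.5], [0, 0, 0.002, 0, 0, 0, 0.3], [0, 0, 0, 0, 0, 0, 0], [0, 0, 0, 0, 0, 0, -0.3], [0, 0, 0, 0, 0, 0, -0.6], [0, 0, 0, 0, 0, 0, -0.8], [0, 0, 0, 0, 0, 0, -0.8], [0, 0, 0, 0, 0, 0, -0.8], [0, 0, 0, 0, 0, 0, -0.8]]]'

```text
time_s: 11.23
position: [0.5022, 0.0645, 0.0994]
tcp_rot: [[-0.914, 0.406, -0.0], [0.406, 0.914, 0.0], [0.0, -0.0, -1.0]]
force: [-0.7, -0.7, -0.0]
opening: 0.775
grasp_force: 0.0
```

```bash
python3 - <<'E'
from h import *
s=telemetry.read_state();w=capture("wrist");c=capture("scene")
print(s["time_s"],s["position"],s["opening"],s["force"])
cv2.imwrite("pics/w4.png",w[:,:,::-1]);cv2.imwrite("pics/c4.png",c[:,:,::-1])
o=np.zeros((600,800,3),np.uint8)
o[:480,:400]=cv2.resize(w[120:360,220:420,::-1],None,fx=2,fy=2)
o[:400,400:800]=cv2.resize(c[150:250,310:410,::-1],None,fx=4,fy=4)
cv2.imwrite("pics/crop4.png",o)
E
```

```text
11.2333 [0.50215001 0.06452081 0.09943787] 0.7754220173812948 [-0.70814465 -0.74719558 -0.04994488]
```

View pics/crop4.png

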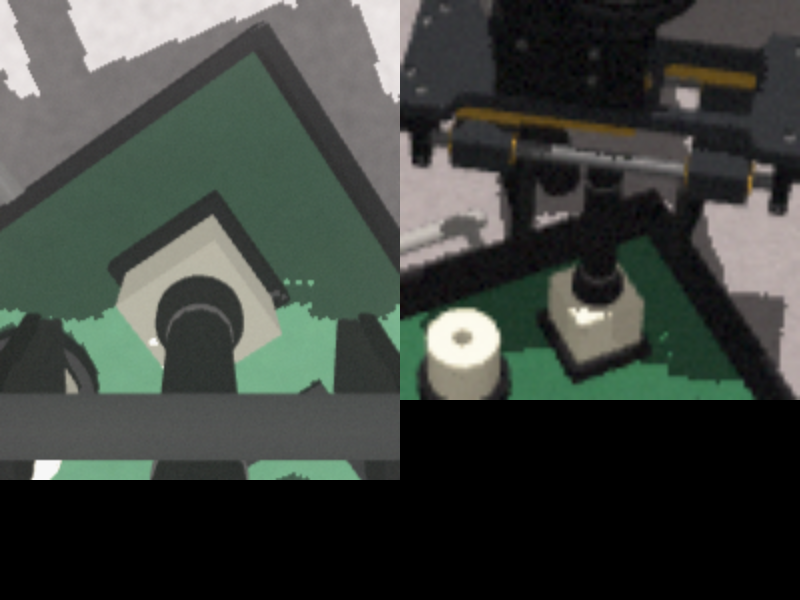

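The probe stands upright with its shoulder flat on the square terminal, and the fingers are clear. Next I retract and move to the button.

Request:
carry_out --deltas '[[[0, 0, -0.03, 0, 0, 0, -1], [0, 0, -0.1, 0, 0, 0, -1], [0, 0, -0.2, 0, 0, 0, -1], [0, 0, -0.33, 0, 0, 0, -1], [0, 0, -0.46, 0, 0, 0, -1], [0, 0, -0.6, 0, 0, 0, -1], [0, 0, -0.73, 0, 0, 0, -1], [0, 0, -0.84, 0, 0, 0, -1], [0, 0, -0.9, 0, 0, 0, -1], [0, 0, -0.9, 0, 0, 0, -1]]]'

```text
time_s: 12.17
position: [0.5035, 0.0644, 0.2368]
tcp_rot: [[-0.914, 0.406, 0.005], [0.406, 0.914, -0.0], [-0.005, 0.002, -1.0]]
force: [0.8, -0.3, -0.5]
opening: 0.998
grasp_force: 0.0
```

```bash
python3 - <<'E'
from h import *
np.set_printoptions(precision=4,suppress=True)
s=telemetry.read_state()
d=s["tcp_rot"].T@(np.array([.3956,-.3526,.2])-s["position"]);print(s["time_s"],s["position"],s["joint_positions"],d/.15)
E
```

```text
12.1667 [0.5035 0.0644 0.2368] [ -5.3387  20.0276  97.931    0.0013  61.7601 -71.4076] [-0.4689 -2.8335  0.2428]
```

Request:
carry_out --deltas '[[[-0.01, -0.04, 0, 0, 0, 0, -0.5], [-0.02, -0.12, 0, 0, 0, 0, 0], [-0.04, -0.22, 0, 0, 0, 0, 0.5], [-0.055, -0.33, 0, 0, 0, 0, 1], [-0.075, -0.45, 0, 0, 0, 0, 1], [-0.095, -0.57, 0, 0, 0, 0, 1], [-0.115, -0.69, 0, 0, 0, 0, 1], [-0.135, -0.79, 0, 0, 0, 0, 1], [-0.15, -0.88, 0, 0, 0, 0, 1], [-0.16, -0.94, 0, 0, 0, 0, 1]]]'

```text
time_s: 13.0
position: [0.4654, -0.0758, 0.2332]
tcp_rot: [[-0.913, 0.407, -0.003], [0.407, 0.913, 0.001], [0.003, -0.001, -1.0]]
force: [-0.2, 0.7, 1.1]
opening: 0.327
grasp_force: 0.0
```

Request:
carry_out --deltas '[[[-0.01, -0.06, 0, 0, 0, 0, 1], [-0.025, -0.15, 0, 0, 0, 0, 1], [-0.045, -0.25, 0, 0, 0, 0, 1], [-0.06, -0.36, 0, 0, 0, 0, 1], [-0.08, -0.47, 0, 0, 0, 0, 1], [-0.1, -0.58, 0, 0, 0, 0, 1], [-0.12, -0.69, 0, 0, 0, 0, 1], [-0.135, -0.79, 0, 0, 0, 0, 1], [-0.15, -0.88, 0, 0, 0, 0, 1], [-0.16, -0.94, 0, 0, 0, 0, 1]]]'

```text
time_s: 13.83
position: [0.431, -0.2139, 0.234]
tcp_rot: [[-0.914, 0.406, -0.001], [0.406, 0.914, 0.0], [0.001, -0.0, -1.0]]
force: [-0.4, -0.5, 0.9]
opening: 0.006
grasp_force: 0.0
```

```bash
python3 - <<'E'
from h import *
import pickle
np.set_printoptions(precision=4,suppress=True)
s=telemetry.read_state();w=capture("wrist");pickle.dump(s,open("s5.pkl","wb"))
cv2.imwrite("pics/w5.png",w[:,:,::-1])
d=s["tcp_rot"].T@(np.array([.3956,-.3526,.12])-s["position"]);print(s["time_s"],s["position"],s["opening"],s["joint_positions"],d/.15)
E
```

```text
13.8333 [ 0.431  -0.2139  0.234 ] 0.005971819418122104 [ -39.7244   18.2943  101.3664   -0.0183   60.3908 -105.7373] [-0.1608 -0.9406  0.7601]
```

View pics/w5.png

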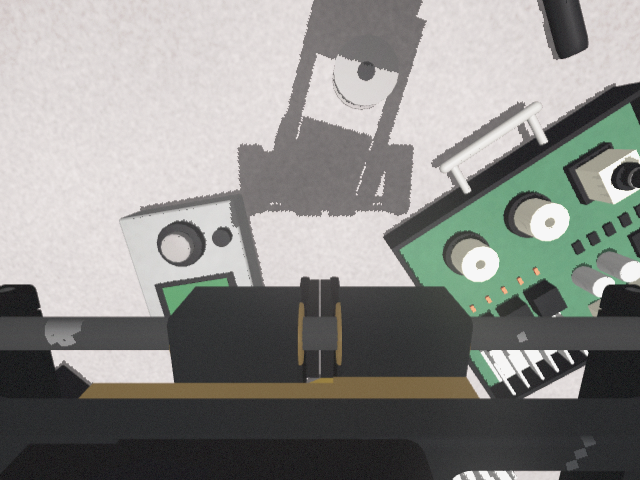

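Wrist: the button cap's top face is at about (176,247), on the grey tester. The probe still stands in the square terminal at about (628,178).

```bash
python3 - <<'E'
from h import *
import pickle
np.set_printoptions(precision=4,suppress=True)
s=pickle.load(open("s5.pkl","rb"));w=cv2.imread("pics/w5.png").astype(int)
g=w.mean(2); print(blobs((g>135),(162,225,203,270)), g[247,155:210:3].round())
a,b,c=ray("wrist",(175.5,247.5),s),ray("top",(500.8,300)),ray("scene",(153,218))
print(meet(a,b),meet(a,c),meet(a,b,c),plane(a,.06))
d=s["tcp_rot"].T@(meet(a,b,c)[0]-s["position"]);print(d/.15)
E
```

```text
[([200.2, 227.3], [196, 225, 7, 8, 28]), ([175.4, 247.8], [162, 234, 29, 28, 642]), ([183.2, 265.3], [162, 255, 41, 15, 271])] [213.  70. 198. 201. 203. 203. 206. 207. 208. 207. 211. 204.  99.  84.
  86.  86.  61. 219. 220.]
(array([ 0.3964, -0.3557,  0.0562]), [0.001195582687036192, 0.0011955826870361588]) (array([ 0.3967, -0.351 ,  0.0631]), [0.0004206566060346869, 0.00042065660603470207]) (array([ 0.3961, -0.3522,  0.0627]), [0.0007768044767385183, 0.0021391364751597803, 0.001525629528614805]) [ 0.397 -0.353  0.06 ]
[-0.1635 -0.937   1.142 ]
```

Request:
carry_out --deltas '[[[-0.01, -0.05, 0, 0, 0, 0, 1], [-0.025, -0.15, 0.03, 0, 0, 0, 1], [-0.045, -0.27, 0.08, 0, 0, 0, 1], [-0.07, -0.4, 0.15, 0, 0, 0, 1], [-0.09, -0.53, 0.25, 0, 0, 0, 1], [-0.115, -0.66, 0.35, 0, 0, 0, 1], [-0.135, -0.78, 0.45, 0, 0, 0, 1], [-0.155, -0.88, 0.55, 0, 0, 0, 1], [-0.165, -0.94, 0.65, 0, 0, 0, 1], [-0.165, -0.94, 0.7, 0, 0, 0, 1]]]'

```text
time_s: 14.72
position: [0.3965, -0.3527, 0.1278]
tcp_rot: [[-0.913, 0.407, -0.001], [0.407, 0.913, 0.001], [0.001, 0.0, -1.0]]
force: [0.7, -0.4, 0.1]
opening: 0.005
grasp_force: 0.0
```

Request:
carry_out --deltas '[[[0, 0, 0.03, 0, 0, 0, 1], [0, 0, 0.07, 0, 0, 0, 1], [0, 0, 0.12, 0, 0, 0, 1], [0, 0, 0.17, 0, 0, 0, 1], [0, 0, 0.22, 0, 0, 0, 1], [0, 0, 0.26, 0, 0, 0, 1], [0, 0, 0.29, 0, 0, 0, 1], [0, 0, 0.31, 0, 0, 0, 1], [0, 0, 0.31, 0, 0, 0, 1], [0, 0, 0.31, 0, 0, 0, 1]]]'

```text
time_s: 15.55
position: [0.3971, -0.3517, 0.083]
tcp_rot: [[-0.914, 0.406, -0.0], [0.406, 0.914, 0.0], [0.0, 0.0, -1.0]]
force: [-0.0, -0.4, 0.6]
opening: 0.006
grasp_force: 0.0
```

Request:
carry_out --deltas '[[[0, 0, 0.02, 0, 0, 0, 1], [0, 0, 0.04, 0, 0, 0, 1], [0, 0, 0.06, 0, 0, 0, 1], [0, 0, 0.08, 0, 0, 0, 1], [0, 0, 0.1, 0, 0, 0, 1], [0, 0, 0.115, 0, 0, 0, 1], [0, 0, 0.13, 0, 0, 0, 1], [0, 0, 0.14, 0, 0, 0, 1], [0, 0, 0.15, 0, 0, 0, 1], [0, 0, 0.15, 0, 0, 0, 1]]]'

```text
time_s: 16.38
position: [0.3971, -0.3517, 0.0614]
tcp_rot: [[-0.914, 0.406, 0.0], [0.406, 0.914, -0.0], [-0.0, -0.0, -1.0]]
force: [-1.9, 1.5, 7.7]
opening: 0.004
grasp_force: 3.9
```

Request:
carry_out --deltas '[[[0, 0, 0.001, 0, 0, 0, 1], [0, 0, 0.002, 0, 0, 0, 1], [0, 0, 0.003, 0, 0, 0, 1], [0, 0, 0.004, 0, 0, 0, 1], [0, 0, 0.006, 0, 0, 0, 1], [0, 0, 0.008, 0, 0, 0, 1], [0, 0, 0.01, 0, 0, 0, 1], [0, 0, 0.01, 0, 0, 0, 1], [0, 0, 0.01, 0, 0, 0, 1], [0, 0, 0.01, 0, 0, 0, 1]]]'

```text
time_s: 17.22
position: [0.3971, -0.3517, 0.0612]
tcp_rot: [[-0.914, 0.405, 0.0], [0.405, 0.914, -0.001], [-0.001, -0.001, -1.0]]
force: [-2.8, 3.2, 18.4]
opening: 0.003
grasp_force: 9.0
```

Request:
carry_out --deltas '[[[0, 0, -0.01, 0, 0, 0, 1], [0, 0, -0.02, 0, 0, 0, 1], [0, 0, -0.03, 0, 0, 0, 1], [0, 0, -0.03, 0, 0, 0, 1], [0, 0, -0.03, 0, 0, 0, 1], [0, 0, -0.03, 0, 0, 0, 1], [0, 0, -0.03, 0, 0, 0, 1], [0, 0, -0.03, 0, 0, 0, 1], [0, 0, -0.03, 0, 0, 0, 1], [0, 0, -0.03, 0, 0, 0, 1]]]'

```text
time_s: 18.05
position: [0.3971, -0.3517, 0.0635]
tcp_rot: [[-0.914, 0.406, -0.0], [0.406, 0.914, 0.0], [0.0, 0.0, -1.0]]
force: [-1.3, 0.2, 3.4]
opening: 0.007
grasp_force: 1.8
```

```bash
python3 - <<'E'
from h import *
s=telemetry.read_state();w=capture("wrist");print(s["position"],s["force"])
c=capture("scene")
o=np.zeros((600,800,3),np.uint8)
o[:480,:400]=cv2.resize(w[160:320,253:386,::-1],(400,480))
o[:400,400:800]=cv2.resize(c[180:280,105:205,::-1],None,fx=4,fy=4)
cv2.imwrite("pics/w6.png",o)
E
```

```text
[ 0.3971131  -0.351653    0.06346761] [-1.33960926  0.22592454  3.4290832 ]
```

View pics/w6.png

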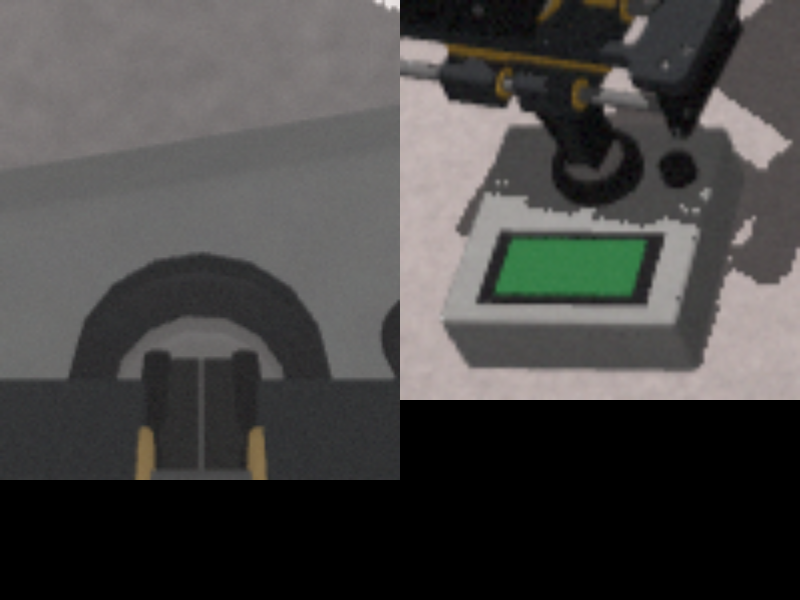

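The fingers sit centred on the cap, inside its dark collar. The force stayed at 3.4 N after backing off 2.3 mm from a hard stop at 18 N, so that stop was the button's full travel. Now I retract.

Request:
carry_out --deltas '[[[0, 0, -0.02, 0, 0, 0, 1], [0, 0, -0.06, 0, 0, 0, 1], [0, 0, -0.12, 0, 0, 0, 1], [0, 0, -0.22, 0, 0, 0, 1], [0, 0, -0.34, 0, 0, 0, 1], [0, 0, -0.48, 0, 0, 0, 1], [0, 0, -0.6, 0, 0, 0, 1], [0, 0, -0.7, 0, 0, 0, 1], [0, 0, -0.77, 0, 0, 0, 1], [0, 0, -0.8, 0, 0, 0, 1]]]'

```text
time_s: 18.98
position: [0.3977, -0.3524, 0.1859]
tcp_rot: [[-0.914, 0.406, 0.002], [0.406, 0.914, -0.003], [-0.003, -0.002, -1.0]]
force: [-0.5, 0.2, 0.1]
opening: 0.002
grasp_force: 0.0
```

```bash
python3 - <<'E'
from h import *
s=telemetry.read_state();w=capture("wrist");print(s["time_s"],s["position"],s["force"])
c=capture("scene");t=capture("top")
o=np.zeros((600,800,3),np.uint8)
o[:300,:400]=cv2.resize(w[:,:,::-1],(400,300))
o[:300,400:800]=cv2.resize(t[:,:,::-1],(400,300))
o[300:,:]=cv2.resize(c[150:390,110:430,::-1],(800,600))[:300]
cv2.imwrite("pics/f.png",o)
E
```

```text
18.9833 [ 0.39772682 -0.35236664  0.1859022 ] [-0.51043399  0.24654453  0.09379742]
```

View pics/f.png

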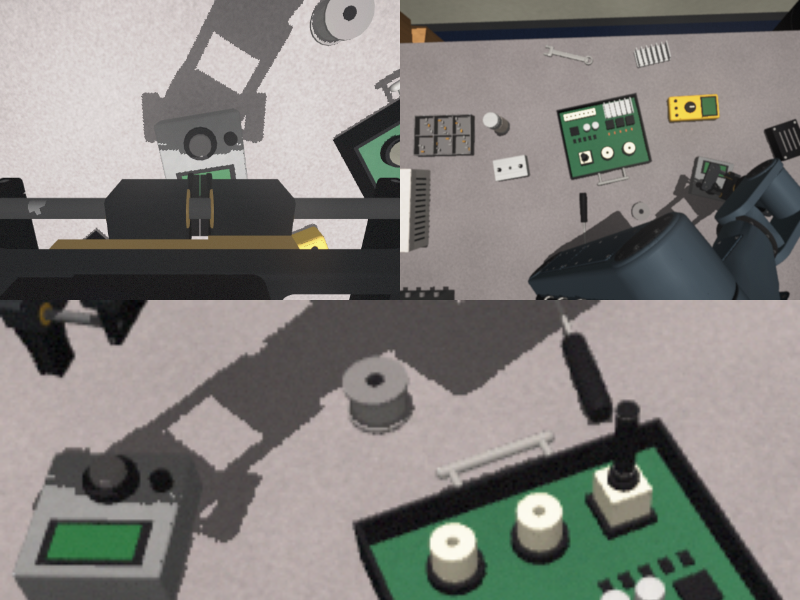

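The probe is upright in the square terminal, the button cap is up again, and the meter and can haven't moved. The arm touches nothing, so I'm handing in.

```bash
python3 -c "
from rig import job
print(job.hand_in())"
```

```text
the job is handed in; nothing more can be done
None
```

The job is handed in at about 19 s: the probe stands fully home and upright in the square terminal, the tester button was pressed to its stop and came back up, and the meter and can were not touched.

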